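# Load the dental casts into their scan carriers

### The arm

A 7-joint arm with a two-finger parallel gripper is mounted at the origin on the work surface. World frame = base frame: x ahead of the robot, y to its left, z up, the work surface at z = 0. Lengths are in m, angles in degrees, forces in N, time in s.
With the tool pointing down it reaches from about 0.35 to 0.9 m from the base axis. Payload 8.1 kg.
Tool frame: the origin (TCP) lies at the very end of the fingers, on their centre line; the grasp point (between the pads) lies 19 mm behind it; z points along the fingers, y is the line along which they close (so a half turn about z gives the same grasp; the last joint's range is limited). The gripper opens to 85 mm and grips with 20 to 120 N. Pads are 22 mm wide; open, the fingers measure 114 mm over their backs; the gripper's body (76 mm by 85 mm) begins 54 mm behind the grasp point. The pads swing forward as they close: fully open they stand 13 mm farther back than shut.
Start: joints at [63.507, 24.895, 1.432, 90.138, -0.665, 64.973, -4.303], TCP at [0.22, -0.585, 0.206] pointing down, gripper open.
Joint ranges: [-149.89, 149.89], [-25.12, 119.58], [-72.63, 75.52], [4.76, 147.25], [-75.54, 255.54], [6.69, 114.76], [-157.13, 157.13]. Speed limits (degrees/s): [127.2, 127.2, 172.46, 172.46, 180, 180, 180].

### API

Orientations are given as [roll, pitch, yaw] about the fixed x, y, z axes, in that order (R = Rz(yaw) Ry(pitch) Rx(roll)).
In Python, from station import env gives the robot as it stands.
- The arm moves only by the shell command python3 -m handwheel 'ROWS' [FORCE]. ROWS is JSON, a list of rows, each a list of 7 numbers: the opening, from 0 (shut) to 1 (fully open), then the shift along the tool's x, y, z scaled (see below), then the turn, a rotation vector about the tool's x, y, z scaled (see below). In form: [[grip, x, y, z, rx, ry, rz], ...]. A call has 1 to 8 rows; each row is the pose to reach, as a shift and turn from the pose commanded when the call began, along the tool's axes at that moment, turning the shorter way round; what a row does not reach only later rows make up. The controller multiplies each number of a shift by 250 mm and each number of a turn by 2 pi rad. A row lasts 1/8 s, in which the tool goes at most 62.5 mm and 10.7 degrees, less where a joint would pass 70% of its speed; a pose out of reach is approached as far as the arm can. A call with a number of a shift or a turn outside -1 to 1 is refused whole. A call with a gripper value outside its range is refused whole. The fingers move at their own pace and stop on an object; FORCE is the grip in N (left out, the last holds). Time passes only in rows, so rows that repeat a pose let the fingers close. It gives the time, the measured TCP pose, the force, the opening and the grip force at its end, in the units of the state.
- env.get_obs(): the state, without advancing time (a new reading comes with each control period).
- env.camera(name): name is "scene" or "top"; returns the picture (384x512x3 uint8, red, green, blue); there is no depth.
- env.get_calibration(name): a dict with "vertical_fov" (degrees; the focal length in pixels is half the picture's height over the tangent of half this angle, whatever the lens; pixels are square), "cx", "cy" (the principal point, pixels), "pose" (4x4, takes a point from camera to world coordinates). Camera axes: x right, y down, z forward; pixel columns grow to the right and rows downward; lengths in m; the calibration is good to about 2 mm. A picture is of the moment at which its call begins. get_calibration takes no time and is no camera call.
- env.sign_off(): hands the job in; it is judged then, once.
The state is a dict: "time": time; "joint_positions": joint angles; "joint_velocities": joint speeds; "joint_efforts": joint torques, N m; "eef_pos": TCP position; "orientation": TCP orientation; "contact_force": force on the tool from outside, world axes, zero at the start; "moment": the same for the moment, N m; "finger_gap": opening from 0.0 (shut) to 1.0 (fully open); "gripper_force": force on a finger pad.
Only numpy, scipy, OpenCV 4.12 (cv2) and the standard library are available. Lean on these libraries where they do the work, as an engineer would, in place of code of your own. Each camera call takes 0.05 s, during which the arm holds its last target. There are 200 camera calls.

### The job

Lift the four tooth casts one at a time into the low carriers of their own colour, in the order they are to be scanned: first the red single-tooth die, then the green quadrant, then the yellow lower cast, last the blue upper cast. Set each one down gently so that it stands upright and flat on the carrier's floor, in the middle of the rim, with long side along long side (either way round), and let go. Leave the casts whose turn has not come where they are; do not push or tip the glue bottle or the mixing cup.

Things in the scene. Friction and masses are not known exactly. Their poses are not given: they have to be found in the camera images.
- cast_red_center (a point): red stone single-tooth die, loose: an upright cylinder 38 mm in diameter and 36 mm high with one small tooth 10 mm high on top, 46 mm overall, about 100 g. The point is its centre, half-way up (23 mm above its foot); z is up.
- cast_green_center (a point): green stone quadrant cast: a narrow block with a single straight row of teeth on top. Loose, foot 54 x 28 mm, straight upright sides 36 mm high, then teeth 10 mm higher and inside the block's outline; 46 mm overall, 130 g or so. The point is its centre, half-way up (23 mm above its foot); x runs along the long side, y along the short side, z up. Grip it across the short side.
- cast_yellow_center (a point): yellow stone full-arch lower cast: a plain block with a curved row of teeth round a dark middle patch on top. Loose, foot 62 x 46 mm, straight upright sides 36 mm high, then teeth 10 mm higher and inside the block's outline; 46 mm overall, 230 g or so. The point is its centre, half-way up (23 mm above its foot); x runs along the long side, y along the short side, z up. Grip it across the short side.
- cast_blue_center (a point): blue stone full-arch upper cast: a plain block with a curved row of teeth and a domed palate on top. Loose, foot 62 x 46 mm, straight upright sides 36 mm high, then teeth 10 mm higher and inside the block's outline; 46 mm overall, 230 g or so. The point is its centre, half-way up (23 mm above its foot); x runs along the long side, y along the short side, z up. Grip it across the short side.
- carrier_red: red round carrier, fixed to the bench: a disc 66 mm in diameter whose floor is 4 mm above the bench, with a rim 3 mm higher and 4 mm thick; the room inside the rim is 58 mm in diameter. Origin at its centre at bench height.
- carrier_green: green rectangular carrier, fixed to the bench, 82 x 56 mm: its floor is 4 mm above the bench, with a rim 3 mm higher and 4 mm thick; the room inside the rim is 74 x 48 mm. Origin at its centre at bench height; x runs along its long side, y along its short side.
- carrier_yellow: yellow rectangular carrier, fixed to the bench, 90 x 74 mm: its floor is 4 mm above the bench, with a rim 3 mm higher and 4 mm thick; the room inside the rim is 82 x 66 mm. Origin at its centre at bench height; x runs along its long side, y along its short side.
- carrier_blue: blue rectangular carrier, fixed to the bench, 90 x 74 mm: its floor is 4 mm above the bench, with a rim 3 mm higher and 4 mm thick; the room inside the rim is 82 x 66 mm. Origin at its centre at bench height; x runs along its long side, y along its short side.
- glue_center (a point): bystander, loose: small white bottle with black cap, 32 mm in diameter, 80 mm high. The point is half-way up it.
- cup_center (a point): bystander, loose: small grey open mixing cup, 56 mm wide, 45 mm high. The point is on its axis, half-way up.
Not all that is in view belongs to the job. There is more than one size of the carrier_red; the job needs the larger.

How it is judged:
By the outcome, as a careful person would: the job done as asked, in the order asked, and still so for the second after the job is handed in, with the robot touching nothing.
It also fails if it takes over 120 s, if anything falls off the work surface, if the arm or the gripper's body presses on something with over 40 N, if the wrist force passes 120 N, or if a joint passes its speed limit or range.

## Working session

There is one attempt and no reset: what is moved stays moved. The work goes in short steps, Python scripts to look and compute and a shell command to move; the robot and the scene stay as the last step left them, time stands still between calls to the robot, and variables do not carry over. Pictures are saved under pics/ and viewed, at most 14 in all, crops included, and the job is handed in when it is done.

```bash
mkdir -p pics; python3 - <<'E'
from station import env
import cv2
for n in ("top","scene"):
    im=env.camera(n); cv2.imwrite(f"pics/{n}0.png",im[:,:,::-1]); print(n,env.get_calibration(n))
print(env.get_obs())
E
```

```text
top {'vertical_fov': 43.606414603622405, 'cx': 248.7203160727654, 'cy': 199.25271940454442, 'pose': array([[-0.02042576, -0.99403625,  0.10712014,  0.39340418],
       [-0.99943017,  0.01742109, -0.02891077,  0.01567004],
       [ 0.02687221, -0.10764962, -0.99382566,  1.11503672],
       [ 0.        ,  0.        ,  0.        ,  1.        ]])}
scene {'vertical_fov': 45.437255736798335, 'cx': 259.1908799672954, 'cy': 182.6317332600383, 'pose': array([[-0.84626662,  0.41590096, -0.33295526,  0.87377228],
       [ 0.53270012,  0.65122826, -0.54049268,  0.57944334],
       [-0.00796155, -0.63476622, -0.77266322,  0.91042413],
       [ 0.        ,  0.        ,  0.        ,  1.        ]])}
{'time': 0.1, 'joint_positions': array([63.50529417, 24.9298404 ,  1.43268153, 90.18088284, -0.66804926,
       64.97280422, -4.30234948]), 'joint_velocities': array([-0.08541946, -0.17023783, -0.03789511, -0.07927251,  0.00915657,
        0.043184  , -0.10020254]), 'joint_efforts': array([ 2.72157209e-03, -6.71752095e+01,  1.02781065e+00, -3.16904676e+01,
        1.56696572e-02,  7.23188423e-03,  5.04727097e-05]), 'eef_pos': array([ 0.21985942, -0.58456847,  0.2049535 ]), 'orientation': array([-1.79924938e+02,  4.52875866e-03,  2.06096993e+01]), 'contact_force': array([-0.40613808,  0.879172  , -0.17882589]), 'moment': array([ 0.04640257, -0.01732501,  0.00698857]), 'gripper_force': 0.0, 'finger_gap': 1.0003535227559088}
```

View pics/top0.png

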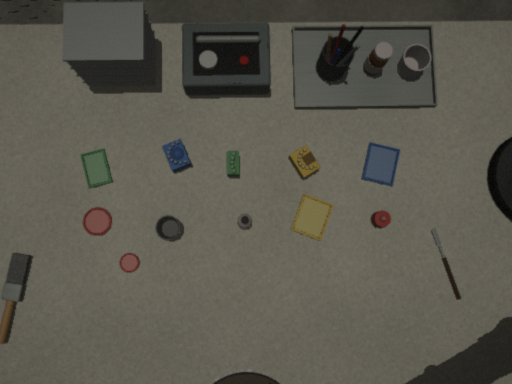

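View pics/scene0.png

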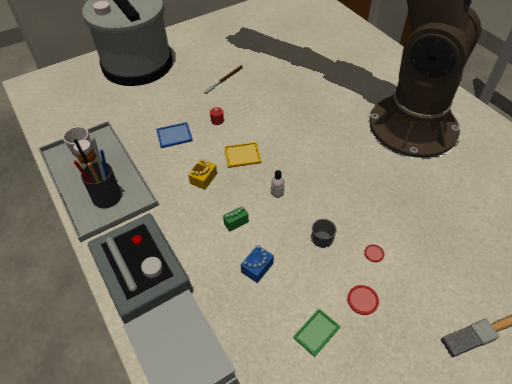

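```bash
cat > h.py <<'E'
import numpy as np, cv2
from station import env
def ray(n,px,z):
    c=env.get_calibration(n); P=c["pose"]; f=192/np.tan(np.radians(c["vertical_fov"]/2))
    px=np.atleast_2d(px).astype(float)
    d=np.c_[(px[:,0]-c["cx"])/f,(px[:,1]-c["cy"])/f,np.ones(len(px))]@P[:3,:3].T
    return (P[:3,3]+d*((z-P[2,3])/d[:,2])[:,None])[:,:2]
H={"red":[(0,6),(172,180)],"yellow":[(18,34)],"green":[(50,85)],"blue":[(100,125)]}
def blobs(n,im,col,smin=110,amin=40):
    hsv=cv2.cvtColor(im,cv2.COLOR_RGB2HSV); m=np.zeros(im.shape[:2],np.uint8)
    for a,b in H[col]: m|=cv2.inRange(hsv,(a,smin,35),(b,255,255))
    m=cv2.morphologyEx(m,cv2.MORPH_CLOSE,np.ones((5,5)))
    cs,_=cv2.findContours(m,cv2.RETR_EXTERNAL,cv2.CHAIN_APPROX_NONE)
    return [cv2.convexHull(c) for c in cs if cv2.contourArea(c)>amin]
def report(n,im,col,zs,**k):
    for h in blobs(n,im,col,**k):
        M=cv2.moments(h); c=(M["m10"]/M["m00"],M["m01"]/M["m00"])
        for z in zs:
            w=(ray(n,h[:,0,:],z)*1000).astype(np.float32); r=cv2.minAreaRect(w)
            mw=cv2.moments(w)
            print(n,col,"px %.0f %.0f"%c,"z",z,"centroid",np.round([mw["m10"]/mw["m00"],mw["m01"]/mw["m00"]],1),"rect",np.round(r[0],1),np.round(r[1],1),round(r[2],1))
E
python3 - <<'E'
from h import *
big=[]
for n in ("top","scene"):
    im=cv2.imread(f"pics/{n}0.png")[:,:,::-1].copy()
    for c in H: report(n,im,c,(0.005,0.02))
    pts=[(382,219),(305,160),(233,164),(177,155)] if n=="top" else [(217,116),(203,174),(236,218),(257,263)]
    big.append(np.hstack([cv2.resize(im[y-20:y+20,x-20:x+20,::-1],(200,200),interpolation=cv2.INTER_CUBIC) for x,y in pts]))
cv2.imwrite("pics/z.png",np.vstack(big))
im=cv2.imread("pics/top0.png")
E
```

```text
top red px 129 262 z 0.005 centroid [373.6 259.2] rect [374.  259.3] [40.9 40.8] 0.2
top red px 129 262 z 0.02 centroid [373.8 255.9] rect [374.3 256. ] [40.3 40.2] 0.2
top red px 381 218 z 0.005 centroid [ 462.6 -324.8] rect [ 462.5 -324.5] [42.6 35.1] 88.9
top red px 381 218 z 0.02 centroid [ 461.6 -320.2] rect [ 461.6 -319.9] [42.  34.6] 88.9
top red px 97 221 z 0.005 centroid [468.9 333. ] rect [469.  332.9] [64.  59.8] 89.0
top red px 97 221 z 0.02 centroid [467.9 328.7] rect [468.  328.6] [63.1 59. ] 89.0
top red px 244 60 z 0.005 centroid [850.2 -11.1] rect [850.9 -11. ] [21.6 22.5] 89.0
top red px 244 60 z 0.02 centroid [844.1 -10.7] rect [844.7 -10.6] [21.3 22.2] 89.0
top yellow px 312 217 z 0.005 centroid [ 469.5 -162.3] rect [ 469.3 -162.2] [73.9 89.6] 68.4
top yellow px 312 217 z 0.02 centroid [ 468.5 -159.9] rect [ 468.3 -159.8] [72.9 88.4] 68.4
top yellow px 304 162 z 0.005 centroid [ 599.8 -148.8] rect [ 599.7 -148.7] [64.3 51.4] 30.8
top yellow px 304 162 z 0.02 centroid [ 597.  -146.6] rect [ 597.  -146.4] [63.4 50.7] 30.8
top blue px 381 164 z 0.005 centroid [ 592.2
[... 1781 characters left out ...]
005 centroid [591.    9.3] rect [590.3   8.8] [46. 61.] 89.0
scene green px 235 219 z 0.02 centroid [595.7  18.8] rect [595.   18.3] [45.3 60. ] 89.0
scene blue px 257 264 z 0.005 centroid [612.1 140.1] rect [611.6 139.7] [75.3 55.1] 21.8
scene blue px 257 264 z 0.02 centroid [616.4 147.4] rect [615.9 147. ] [74.1 54.2] 21.8
scene blue px 104 164 z 0.005 centroid [ 796.1 -331.5] rect [ 795.5 -333.7] [103.2   9.3] 79.1
scene blue px 104 164 z 0.02 centroid [ 797.4 -316.4] rect [ 796.8 -318.5] [101.5   9.2] 79.1
scene blue px 174 135 z 0.005 centroid [ 592.2 -330.9] rect [ 592.  -330.9] [78.9 87.9] 75.1
scene blue px 174 135 z 0.02 centroid [ 596.9 -315.9] rect [ 596.7 -315.8] [77.6 86.4] 75.1
```

View pics/z.png

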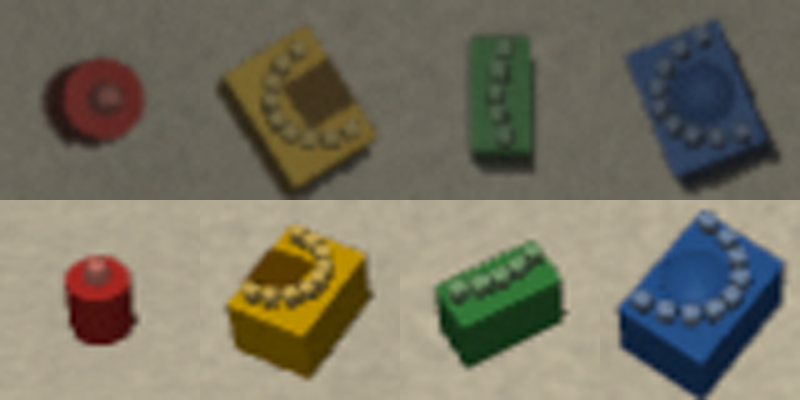

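```bash
cat > calc.py <<'E'
import sys
from h import *
from scipy.spatial.transform import Rotation as R
# usage: calc.py x y z yaw   (mm, deg) -> shift/turn in move units
def calc(x,y,z,yaw):
    o=env.get_obs(); A=R.from_euler("xyz",o["orientation"],degrees=True)
    yaw=(yaw-o["orientation"][2]+90)%180-90+o["orientation"][2]
    s=A.inv().apply(np.array([x,y,z])/1000-o["eef_pos"])/.25
    t=(A.inv()*R.from_euler("xyz",[180,0,yaw],degrees=True)).as_rotvec()/(2*np.pi)
    print("t%.1f"%o["time"],"at",np.round(o["eef_pos"]*1000,1),np.round(o["orientation"],1),"gap %.3f F%.0f"%(o["finger_gap"],o["gripper_force"]),"j7 %.0f"%o["joint_positions"][6],"| shift",np.round(s,3),"turn",np.round(t,4))
if __name__=="__main__": calc(*map(float,sys.argv[1:]))
E
python3 calc.py 461 -320 150 20.6
python3 - <<'E'
from h import *
im=cv2.imread("pics/top0.png")[:,:,::-1].copy()
report("top",im,"green",(0.005,0.02),smin=70)
print(ray("top",[[245,221],[170,228]],.04))
E
```

```text
t0.1 at [ 219.9 -584.6  205. ] [-179.9    0.    20.6] gap 1.000 F0 j7 -4 | shift [ 1.275 -0.651  0.221] turn [-0.0002  0.      0.    ]
top green px 233 163 z 0.005 centroid [598.6  19.5] rect [598.1  19.6] [25.8 54.7] 89.1
top green px 233 163 z 0.02 centroid [595.8  19.5] rect [595.3  19.6] [25.5 53.9] 89.1
top green px 96 168 z 0.005 centroid [592.8 336.9] rect [592.7 336.9] [81.7 55.6] 14.4
top green px 96 168 z 0.02 centroid [590.1 332.6] rect [590.  332.5] [80.6 54.9] 14.4
[[ 0.46038492 -0.00625712]
 [ 0.4479027   0.16125249]]
```

```bash
python3 -m handwheel '[[1,0.08,-0.04,0.02,0,0,0],[1,0.24,-0.12,0.05,0,0,0],[1,0.4,-0.2,0.08,0,0,0],[1,0.56,-0.28,0.1,0,0,0],[1,0.64,-0.32,0.11,0,0,0],[1,0.64,-0.32,0.11,0,0,0]]' 30
python3 -m handwheel '[[1,0.08,-0.04,0.02,0,0,0],[1,0.24,-0.12,0.05,0,0,0],[1,0.4,-0.2,0.08,0,0,0],[1,0.56,-0.28,0.1,0,0,0],[1,0.635,-0.33,0.11,0,0,0],[1,0.635,-0.33,0.11,0,0,0],[1,0.635,-0.33,0.11,0,0,0]]'
python3 calc.py 461 -320 7 20.6
```

```text
time: 0.85
eef_pos: [0.3439, -0.4507, 0.1776]
orientation: [-179.9, -0.0, 20.9]
contact_force: [-1.0, -1.4, -0.3]
finger_gap: 1.003
gripper_force: 0.0
time: 1.72
eef_pos: [0.4601, -0.3222, 0.1506]
orientation: [180.0, 0.1, 20.5]
contact_force: [-0.1, -0.4, -0.2]
finger_gap: 0.997
gripper_force: 0.0
t1.7 at [ 460.1 -322.2  150.6] [1.80e+02 1.00e-01 2.05e+01] gap 0.997 F0 j7 -42 | shift [ 0.007 -0.007  0.574] turn [ 0.0001  0.0001 -0.0003]
```

```bash
python3 -m handwheel '[[1,0.007,-0.007,0.1,0,0,0],[1,0.007,-0.007,0.22,0,0,0],[1,0.007,-0.007,0.34,0,0,0],[1,0.007,-0.007,0.44,0,0,0],[1,0.007,-0.007,0.52,0,0,0],[1,0.007,-0.007,0.555,0,0,0],[1,0.007,-0.007,0.57,0,0,0],[1,0.007,-0.007,0.57,0,0,0]]'
python3 calc.py 461 -320 7 20.6
python3 -m handwheel '[[0.7,0,0,0,0,0,0],[0.55,0,0,0,0,0,0],[0.45,0,0,0,0,0,0],[0.35,0,0,0,0,0,0],[0.2,0,0,0,0,0,0],[0.2,0,0,0,0,0,0],[0.2,0,0,0,0,0,0],[0.2,0,0,0,0,0,0]]' 30
python3 calc.py 461 -320 150 20.6
python3 -c "
from h import *
im=env.camera('scene'); cv2.imwrite('pics/s1.png',cv2.resize(im[60:180,140:300,::-1],None,fx=4,fy=4))"
```

```text
time: 2.72
eef_pos: [0.4622, -0.319, 0.0086]
orientation: [180.0, -0.0, 20.6]
contact_force: [-0.0, 0.0, 0.1]
finger_gap: 0.999
gripper_force: 0.0
t2.7 at [ 462.2 -319.     8.6] [180.   -0.   20.6] gap 0.999 F0 j7 -44 | shift [-0.006  0.002  0.006] turn [ 0.0001 -0.     -0.0001]
time: 3.72
eef_pos: [0.4635, -0.3188, 0.0106]
orientation: [179.9, -0.1, 20.6]
contact_force: [-3.7, 4.0, 25.9]
finger_gap: 0.206
gripper_force: 13.1
t3.7 at [ 463.5 -318.8   10.6] [ 1.799e+02 -1.000e-01  2.060e+01] gap 0.206 F13 j7 -44 | shift [-0.01   0.002 -0.558] turn [ 0.0004 -0.0003  0.0001]
```

View pics/s1.png

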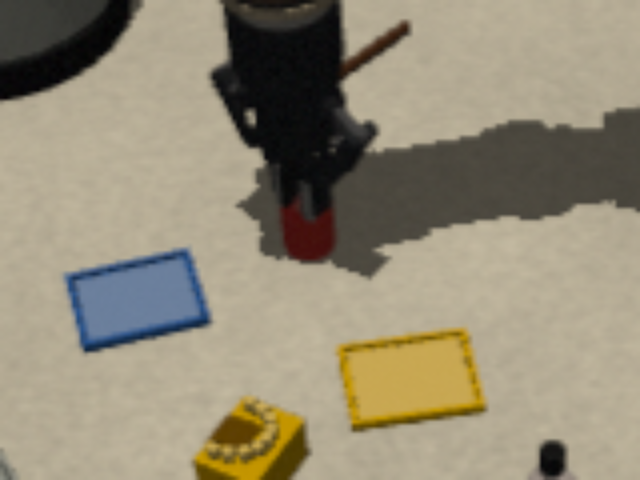

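```bash
python3 -c "
from h import *
im=env.camera('scene'); a=cv2.resize(im[85:135,190:240,::-1],(400,400),interpolation=cv2.INTER_CUBIC)
im=env.camera('top'); b=cv2.resize(im[185:245,350:410,::-1],(400,400),interpolation=cv2.INTER_CUBIC)
cv2.imwrite('pics/s2.png',np.clip(np.hstack([a,b]).astype(float)*1.8,0,255).astype(np.uint8))
print(env.get_obs())"
```

```text
{'time': 3.875, 'joint_positions': array([ 32.3052388 ,  32.64688088,  -4.48601354, 109.89665088,
         3.97207504,  37.43038745, -43.99709   ]), 'joint_velocities': array([ 0.11231814, -0.0576536 ,  0.04880229, -0.0262309 ,  0.03812873,
       -0.04888411,  0.04840832]), 'joint_efforts': array([ 3.26713594e-01, -5.34076095e+01,  2.34483015e-01, -1.86145037e+01,
        3.38048581e-01, -2.16564663e+00, -3.37012822e-02]), 'eef_pos': array([ 0.4635235 , -0.31879442,  0.01054458]), 'orientation': array([ 1.79873172e+02, -1.16620242e-01,  2.06261166e+01]), 'contact_force': array([-4.86052364,  3.3904814 , 26.05883626]), 'moment': array([0.99715448, 1.11552376, 0.0440948 ]), 'gripper_force': 13.09560468653217, 'finger_gap': 0.20013754159319339}
```

View pics/s2.png

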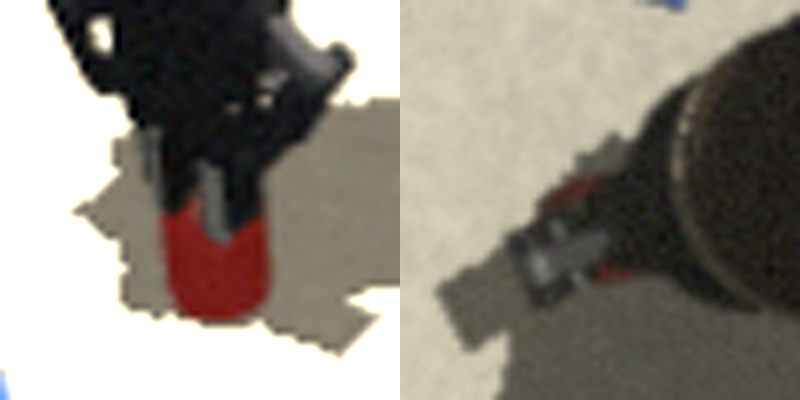

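```bash
python3 -m handwheel '[[0.1,0,0,0,0,0,0],[0,0,0,0,0,0,0],[0,0,0,0,0,0,0]]' 30
python3 calc.py 461 -320 150 20.6
```

```text
time: 4.25
eef_pos: [0.4635, -0.3183, 0.0107]
orientation: [179.9, -0.1, 20.6]
contact_force: [-4.6, 5.9, 29.2]
finger_gap: 0.155
gripper_force: 34.1
t4.2 at [ 463.5 -318.3   10.7] [ 1.799e+02 -1.000e-01  2.060e+01] gap 0.155 F34 j7 -44 | shift [-0.01   0.004 -0.557] turn [ 0.0003 -0.0003  0.0001]
```

```bash
python3 -m handwheel '[[0,0,0,-0.01,0,0,0],[1,0,0,-0.01,0,0,0],[1,0,0,-0.01,0,0,0],[1,0,0,-0.01,0,0,0],[1,0,0,-0.01,0,0,0],[1,0,0,-0.01,0,0,0]]' 30
python3 -m handwheel '[[1,0,0,-0.05,0,0,0],[1,0,0,-0.15,0,0,0],[1,0,0,-0.25,0,0,0],[1,0,0,-0.35,0,0,0],[0,0,0,-0.35,0,0,0],[0,0,0,-0.35,0,0,0],[0,0,0,-0.35,0,0,0],[0,0,0,-0.35,0,0,0]]'
python3 -c "
from h import *
im=env.camera('scene').copy(); o=env.get_obs(); print(o['eef_pos'],o['finger_gap'])
c=env.get_calibration('scene');P=c['pose'];f=192/np.tan(np.radians(c['vertical_fov']/2))
def pr(p):
    q=P[:3,:3].T@(np.array(p)-P[:3,3]); return q[:2]/q[2]*f+[c['cx'],c['cy']]
b=np.clip(cv2.resize(im[55:135,175:255,::-1],(600,600),interpolation=cv2.INTER_CUBIC).astype(float)*1.7,0,255).astype(np.uint8)
for p,col in ((o['eef_pos'],(255,0,255)),(o['eef_pos']+[0,0,.019],(0,255,0)),((.461,-.320,.036),(255,0,0))):
    u=(pr(p)-[175,55]+.5)*7.5; print(u); cv2.circle(b,tuple(int(i) for i in u),4,col,-1)
cv2.imwrite('pics/s3.png',b)"
```

```text
time: 5.0
eef_pos: [0.4622, -0.3184, 0.0105]
orientation: [-180.0, 0.0, 20.6]
contact_force: [-0.6, -0.6, 0.5]
finger_gap: 1.002
gripper_force: 0.0
time: 6.0
eef_pos: [0.4618, -0.3182, 0.0975]
orientation: [-179.9, 0.0, 20.6]
contact_force: [0.7, -0.5, 0.3]
finger_gap: 0.14
gripper_force: 0.0
[ 0.46189782 -0.31825815  0.09753866] 0.0522867565985557
[296.37984397 301.10101176]
[291.93387661 259.69491754]
[309.95480242 425.29738339]
```

View pics/s3.png

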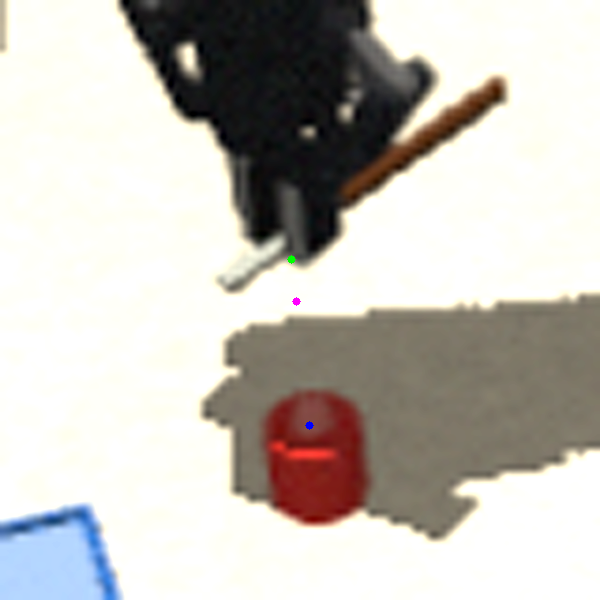

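```bash
python3 -m handwheel '[[1,0,0,0,0,0,0],[1,0,0,0,0,0,0],[1,0,0,0,0,0,0],[1,0,0,0,0,0,0],[1,0,0,0.08,0,0,0],[1,0,0,0.16,0,0,0],[1,0,0,0.24,0,0,0],[1,0,0,0.24,0,0,0]]' 30
python3 calc.py 461 -320 -14 20.6
```

```text
time: 7.05
eef_pos: [0.4612, -0.3179, 0.0369]
orientation: [-179.9, 0.1, 20.6]
contact_force: [-0.5, -0.7, 0.5]
finger_gap: 1.0
gripper_force: 0.0
t7.0 at [ 461.2 -317.9   36.9] [-1.799e+02  1.000e-01  2.060e+01] gap 1.000 F0 j7 -44 | shift [-0.003  0.008  0.204] turn [-0.0003  0.0003  0.    ]
```

```bash
python3 -m handwheel '[[1,0,0.004,0.06,0,0,0],[1,0,0.004,0.1,0,0,0],[1,0,0.004,0.14,0,0,0],[1,0,0.004,0.17,0,0,0],[1,0,0.004,0.19,0,0,0],[1,0,0.004,0.204,0,0,0],[1,0,0.004,0.204,0,0,0]]' 30
python3 calc.py 461 -320 -14 20.6
python3 -m handwheel '[[0.7,0,0,0,0,0,0],[0.55,0,0,0,0,0,0],[0.45,0,0,0,0,0,0],[0.35,0,0,0,0,0,0],[0.3,0,0,0,0,0,0],[0.3,0,0,0,0,0,0]]' 25
python3 calc.py 461 -320 150 20.6
```

```text
time: 7.92
eef_pos: [0.4625, -0.3193, -0.013]
orientation: [-180.0, 0.0, 20.6]
contact_force: [-0.5, -0.3, 0.1]
finger_gap: 0.999
gripper_force: 0.0
t7.9 at [ 462.5 -319.3  -13. ] [-180.     0.    20.6] gap 0.999 F0 j7 -44 | shift [-0.007  0.     0.004] turn [-0.  0.  0.]
time: 8.68
eef_pos: [0.4627, -0.3194, -0.0126]
orientation: [180.0, -0.0, 20.6]
contact_force: [-0.6, 0.4, 6.6]
finger_gap: 0.438
gripper_force: 24.8
t8.7 at [ 462.7 -319.4  -12.6] [180.   -0.   20.6] gap 0.438 F25 j7 -44 | shift [-0.007  0.    -0.65 ] turn [ 0. -0.  0.]
```

```bash
python3 -m handwheel '[[0.3,0,0,-0.01,0,0,0],[0.3,0,0,-0.04,0,0,0],[0.3,0,0,-0.12,0,0,0],[0.3,0,0,-0.22,0,0,0],[0.3,0,0,-0.32,0,0,0],[0.3,0,0,-0.42,0,0,0],[0.3,0,0,-0.5,0,0,0],[0.3,0,0,-0.5,0,0,0]]' 40
python3 calc.py 469 333 112 20.6
```

```text
time: 9.68
eef_pos: [0.4635, -0.32, 0.1137]
orientation: [179.9, -0.1, 20.6]
contact_force: [0.1, 0.1, -1.1]
finger_gap: 0.434
gripper_force: 40.1
t9.7 at [ 463.5 -320.   113.7] [ 1.799e+02 -1.000e-01  2.060e+01] gap 0.434 F40 j7 -43 | shift [ 9.400e-01 -2.437e+00  2.000e-03] turn [ 0.0004 -0.0003  0.    ]
```

```bash

python3 -m handwheel '[[0.3,0.01,-0.03,0,0,0,0],[0.3,0.04,-0.1,0,0,0,0],[0.3,0.09,-0.23,0,0,0,0],[0.3,0.145,-0.37,0,0,0,0],[0.3,0.2,-0.52,0,0,0,0],[0.3,0.25,-0.65,0,0,0,0],[0.3,0.29,-0.75,0,0,0,0],[0.3,0.313,-0.812,0,0,0,0]]'
python3 -m handwheel '[[0.3,0.01,-0.03,0,0,0,0],[0.3,0.04,-0.1,0,0,0,0],[0.3,0.09,-0.23,0,0,0,0],[0.3,0.145,-0.37,0,0,0,0],[0.3,0.2,-0.52,0,0,0,0],[0.3,0.25,-0.65,0,0,0,0],[0.3,0.29,-0.75,0,0,0,0],[0.3,0.313,-0.812,0,0,0,0]]'
python3 -m handwheel '[[0.3,0.01,-0.03,0,0,0,0],[0.3,0.04,-0.1,0,0,0,0],[0.3,0.09,-0.23,0,0,0,0],[0.3,0.145,-0.37,0,0,0,0],[0.3,0.2,-0.52,0,0,0,0],[0.3,0.25,-0.65,0,0,0,0],[0.3,0.29,-0.75,0,0,0,0],[0.3,0.313,-0.812,0,0,0,0]]'
python3 -m handwheel '[[0.3,0,0,0,0,0,0],[0.3,0,0,0,0,0,0],[0.3,0,0,0,0,0,0]]'
python3 calc.py 469 333 -8 20.6
python3 - <<'E'
from h import *
im=env.camera("top"); report("top",im,"red",(.005,),smin=90); cv2.imwrite("pics/t4.png",im[:,:,::-1])
im=env.camera("scene"); report("scene",im,"red",(.145,),smin=110)
E
```

```text
time: 10.68
eef_pos: [0.4636, -0.0992, 0.1116]
orientation: [-179.9, 0.0, 20.8]
contact_force: [-0.3, 0.9, -0.5]
finger_gap: 0.43
gripper_force: 40.2
time: 11.68
eef_pos: [0.4662, 0.1164, 0.1119]
orientation: [180.0, 0.0, 20.6]
contact_force: [0.1, -0.3, -1.1]
finger_gap: 0.434
gripper_force: 40.2
time: 12.68
eef_pos: [0.4682, 0.3336, 0.1119]
orientation: [180.0, 0.0, 20.6]
contact_force: [-0.1, -0.5, -0.7]
finger_gap: 0.431
gripper_force: 40.2
time: 13.05
eef_pos: [0.4683, 0.3318, 0.1121]
orientation: [180.0, 0.0, 20.5]
contact_force: [-0.1, -1.0, -0.6]
finger_gap: 0.432
gripper_force: 40.2
t13.1 at [468.3 331.8 112.1] [180.    0.   20.5] gap 0.432 F40 j7 -118 | shift [ 0.004 -0.004  0.48 ] turn [ 0.0001  0.     -0.0002]
top red px 129 262 z 0.005 centroid [373.5 259.1] rect [374.  259.2] [41.  40.7] 88.8
top red px 94 222 z 0.005 centroid [467.1 338.8] rect [461.1 341.1] [58.1 85.1] 29.0
top red px 244 60 z 0.005 centroid [850.2 -11. ] rect [849.7 -11. ] [21.6 25. ] 89.0
top red px 338 39 z 0.005 centroid [ 900.2 -241.5] rect [ 895.  -238.3] [ 8.1 90.3] 66.5
scene red px 363 299 z 0.145 centroid [531.6 370.8] rect [531.3 370.3] [54.6 55.1] 7.0
scene red px 375 264 z 0.145 centroid [465.  328.1] rect [465.  328.3] [62.6 36.6] 29.2
scene red px 136 239 z 0.145 centroid [824.3  36.3] rect [824.7  36.2] [20.8 20.9] 57.5
scene red px 83 172 z 0.145 centroid [ 856.4 -192. ] rect [ 856.7 -193.6] [ 9.4 85.5] 6.7
```

```bash

python3 -m handwheel '[[0.3,0.004,-0.004,0.03,0,0,0],[0.3,0.004,-0.004,0.12,0,0,0],[0.3,0.004,-0.004,0.22,0,0,0],[0.3,0.004,-0.004,0.32,0,0,0],[0.3,0.004,-0.004,0.4,0,0,0],[0.3,0.004,-0.004,0.44,0,0,0],[0.3,0.004,-0.004,0.46,0,0,0],[0.3,0.004,-0.004,0.46,0,0,0]]'
python3 calc.py 469 333 -8 20.6
python3 - <<'E'
from h import *
im=env.camera("scene"); report("scene",im,"red",(.0,.008))
cv2.imwrite("pics/s5.png",cv2.resize(im[240:340,310:410,::-1],(500,500),interpolation=cv2.INTER_CUBIC))
E
```

```text
time: 14.15
eef_pos: [0.4686, 0.3347, -0.0028]
orientation: [-180.0, -0.0, 20.6]
contact_force: [-0.0, -0.3, -0.6]
finger_gap: 0.427
gripper_force: 40.2
t14.2 at [468.6 334.7  -2.8] [-180.    -0.    20.6] gap 0.427 F40 j7 -121 | shift [-0.001  0.007  0.021] turn [-0. -0.  0.]
scene red px 363 299 z 0.0 centroid [465.3 329.8] rect [466.8 327.4] [73.  60.9] 57.6
scene red px 363 299 z 0.008 centroid [468.8 332. ] rect [470.4 329.6] [72.3 60.4] 57.6
scene red px 136 239 z 0.0 centroid [815.  -66.6] rect [815.4 -66.7] [24.7 24.8] 57.5
scene red px 136 239 z 0.008 centroid [815.5 -60.9] rect [815.9 -61. ] [24.5 24.6] 57.5
scene red px 83 172 z 0.0 centroid [ 853.2 -338.5] rect [ 853.6 -340.8] [ 11.2 100. ] 6.7
scene red px 83 172 z 0.008 centroid [ 853.4 -330.4] rect [ 853.8 -332.7] [11.1 99.1] 6.7
```

View pics/s5.png

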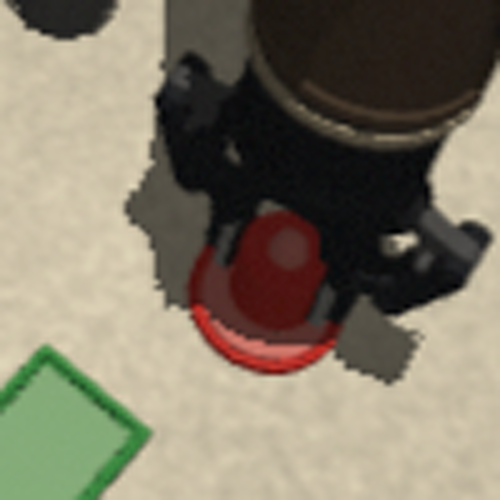

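```bash
cat >> h.py <<'E'
def pr(n,p):
    c=env.get_calibration(n);P=c['pose'];f=192/np.tan(np.radians(c['vertical_fov']/2))
    q=P[:3,:3].T@(np.array(p)-P[:3,3]); return q[:2]/q[2]*f+[c['cx'],c['cy']]
E
python3 - <<'E'
from h import *
for p in ((.469,.333,.003),(.4686,.3335,.01),(.4686,.3335,.0555)): print((pr("scene",p)-[310,240]+.5)*5)
print(ray("scene",[[310+290/5-.5,240+247/5-.5]],.054))
E
```

```text
[265.39055291 300.44278946]
[269.67243195 293.61412767]
[288.51493781 244.17078972]
[[0.46820386 0.33434655]]
```

```bash

python3 -m handwheel '[[0.3,0,0.004,0.008,0,0,0],[0.3,0,0.004,0.014,0,0,0],[0.3,0,0.004,0.02,0,0,0],[0.3,0,0.004,0.023,0,0,0],[0.3,0,0.004,0.023,0,0,0]]'
python3 calc.py 469 333 -8 20.6
```

```text
time: 14.82
eef_pos: [0.4688, 0.3336, -0.0085]
orientation: [180.0, 0.0, 20.6]
contact_force: [-0.3, -0.8, 2.3]
finger_gap: 0.429
gripper_force: 40.5
t14.8 at [468.8 333.6  -8.5] [180.    0.   20.6] gap 0.429 F41 j7 -121 | shift [-0.     0.002 -0.002] turn [0. 0. 0.]
```

```bash

python3 -m handwheel '[[0.43,0,0,0,0,0,0],[0.5,0,0,0,0,0,0],[0.6,0,0,0,0,0,0],[0.8,0,0,0,0,0,0],[1,0,0,0,0,0,0],[1,0,0,0,0,0,0],[1,0,0,0,0,0,0]]' 20
python3 -m handwheel '[[1,0,0,-0.05,0,0,0],[1,0,0,-0.15,0,0,0],[1,0,0,-0.27,0,0,0],[1,0,0,-0.39,0,0,0],[1,0,0,-0.48,0,0,0],[1,0,0,-0.48,0,0,0]]'
python3 calc.py 595.7 19.2 112 -1
python3 - <<'E'
from h import *
im=env.camera("scene"); report("scene",im,"red",(.0,.008))
cv2.imwrite("pics/s6.png",cv2.resize(im[240:340,310:410,::-1],(500,500),interpolation=cv2.INTER_CUBIC))
for n in ("top","scene"): report(n,env.camera(n),"green",(.02,),smin=70)
E
```

```text
time: 15.7
eef_pos: [0.4689, 0.3336, -0.0087]
orientation: [180.0, 0.0, 20.6]
contact_force: [-0.3, -0.1, 0.2]
finger_gap: 1.002
gripper_force: 0.0
time: 16.45
eef_pos: [0.4699, 0.3346, 0.1138]
orientation: [-179.9, -0.2, 20.6]
contact_force: [1.4, -0.1, -0.6]
finger_gap: 1.001
gripper_force: 0.0
t16.4 at [469.9 334.6 113.8] [-179.9   -0.2   20.6] gap 1.001 F0 j7 -118 | shift [0.027 1.358 0.006] turn [-0.0003 -0.0006  0.06  ]
scene red px 363 299 z 0.0 centroid [465.1 330.2] rect [465.9 331.3] [66.2 68.1] 76.8
scene red px 363 299 z 0.008 centroid [468.6 332.4] rect [469.5 333.5] [65.7 67.5] 76.8
scene red px 373 254 z 0.0 centroid [373.9 259.1] rect [376.  259.2] [35.7 43.3] 16.2
scene red px 373 254 z 0.008 centroid [378.3 261.9] rect [380.4 262. ] [35.4 43. ] 16.2
scene red px 136 239 z 0.0 centroid [815.  -66.6] rect [815.4 -66.7] [24.7 24.8] 57.5
scene red px 136 239 z 0.008 centroid [815.5 -60.9] rect [815.9 -61. ] [24.5 24.6] 57.5
scene red px 83 172 z 0.0 centroid [ 853.1 -338.1] rect [ 853.5 -340. ] [ 11.1 101.6] 6.7
scene red px 83 172 z 0.008 centroid [ 853.2 -330. ] rect [ 853.6 -331.9] [ 11.  100.7] 6.7
top green px 233 163 z 0.02 centroid [595.7  19.6] rect [595.3  19.6] [25.5 53.9] 89.1
top green px 96 168 z 0.02 centroid [590.1 332.6] rect [589.9 332.5] [80.7 55. ] 14.4
scene green px 316 332 z 0.02 centroid [597.9 340.4] rect [597.9 340.4] [82.  55.7] 14.2
scene green px 235 218 z 0.02 centroid [595.   18.1] rect [594.3  18.3] [47.6 61.5] 89.0
```

View pics/s6.png

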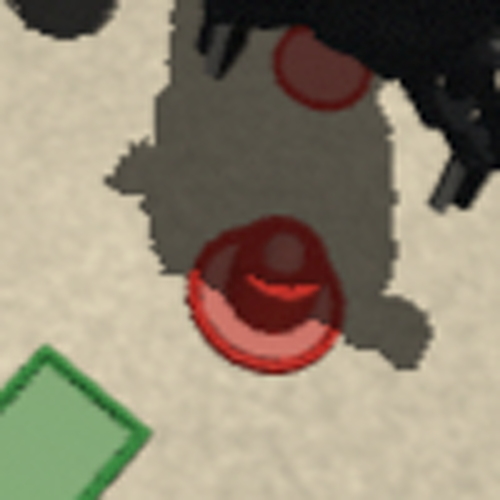

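```bash

python3 -m handwheel '[[1,0,0.05,0,0,0,0.005],[1,0.002,0.2,0,0,0,0.018],[1,0.006,0.38,0,0,0,0.033],[1,0.01,0.54,0,0,0,0.048],[1,0.012,0.66,0,0,0,0.058],[1,0.013,0.68,0,0,0,0.06],[1,0.013,0.68,0,0,0,0.06]]'
python3 calc.py 595.7 19.2 112 -1
```

```text
time: 17.48
eef_pos: [0.5314, 0.1756, 0.1109]
orientation: [180.0, 0.0, -1.0]
contact_force: [0.4, 0.8, 0.3]
finger_gap: 1.002
gripper_force: 0.0
t17.5 at [531.4 175.6 110.9] [180.   0.  -1.] gap 1.002 F0 j7 -119 | shift [ 0.268  0.621 -0.004] turn [ 0.      0.0001 -0.    ]
```

```bash

python3 -m handwheel '[[1,0.03,0.06,0,0,0,0],[1,0.1,0.22,0,0,0,0],[1,0.18,0.42,0,0,0,0],[1,0.24,0.56,0,0,0,0],[1,0.268,0.62,0,0,0,0],[1,0.268,0.621,0,0,0,0],[1,0.268,0.621,0,0,0,0]]'
python3 calc.py 595.7 19.2 -14 -1
```

```text
time: 18.35
eef_pos: [0.5955, 0.0215, 0.1113]
orientation: [-179.9, 0.0, -0.8]
contact_force: [-0.0, -0.0, 0.2]
finger_gap: 1.0
gripper_force: 0.0
t18.4 at [595.5  21.5 111.3] [-179.9    0.    -0.8] gap 1.000 F0 j7 -102 | shift [0.001 0.01  0.501] turn [-0.0002  0.0001  0.0004]
```

```bash

python3 -m handwheel '[[1,0,0.006,0.05,0,0,0],[1,0,0.006,0.17,0,0,0],[1,0,0.006,0.29,0,0,0],[1,0,0.006,0.39,0,0,0],[1,0,0.006,0.45,0,0,0],[1,0,0.006,0.485,0,0,0],[1,0,0.006,0.501,0,0,0],[1,0,0.006,0.501,0,0,0]]'
python3 calc.py 595.7 19.2 -14 -1
python3 -m handwheel '[[0.7,0,0,0,0,0,0],[0.5,0,0,0,0,0,0],[0.4,0,0,0,0,0,0],[0.3,0,0,0,0,0,0],[0.2,0,0,0,0,0,0],[0.2,0,0,0,0,0,0],[0.2,0,0,0,0,0,0]]' 30
python3 calc.py 595.7 19.2 112 -1
```

```text
time: 19.35
eef_pos: [0.5963, 0.0178, -0.0136]
orientation: [-180.0, -0.0, -1.0]
contact_force: [-0.0, -0.5, 1.1]
finger_gap: 1.002
gripper_force: 0.0
t19.4 at [596.3  17.8 -13.6] [-180.   -0.   -1.] gap 1.002 F0 j7 -103 | shift [-0.002 -0.005  0.002] turn [-0.     -0.0001  0.    ]
time: 20.23
eef_pos: [0.5963, 0.0178, -0.0136]
orientation: [-180.0, -0.0, -1.0]
contact_force: [-0.2, 0.3, 4.8]
finger_gap: 0.323
gripper_force: 30.8
t20.2 at [596.3  17.8 -13.6] [-180.   -0.   -1.] gap 0.323 F31 j7 -103 | shift [-0.002 -0.006 -0.502] turn [-0.     -0.0001  0.    ]
```

```bash

python3 -m handwheel '[[0.2,0,0,-0.01,0,0,0],[0.2,0,0,-0.04,0,0,0],[0.2,0,0,-0.12,0,0,0],[0.2,0,0,-0.22,0,0,0],[0.2,0,0,-0.32,0,0,0],[0.2,0,0,-0.4,0,0,0],[0.2,0,0,-0.42,0,0,0],[0.2,0,0,-0.42,0,0,0]]' 45
python3 calc.py 593 336.8 92 14.3
```

```text
time: 21.22
eef_pos: [0.5959, 0.0177, 0.091]
orientation: [180.0, 0.0, -1.0]
contact_force: [-1.4, 0.4, -1.8]
finger_gap: 0.317
gripper_force: 44.7
t21.2 at [595.9  17.7  91. ] [180.   0.  -1.] gap 0.317 F45 j7 -102 | shift [-0.033 -1.276 -0.004] turn [ 0.      0.     -0.0425]
```

```bash

python3 -m handwheel '[[0.2,0,-0.03,0,0,0,0],[0.2,0,-0.1,0,0,0,0],[0.2,-0.005,-0.22,0,0,0,0],[0.2,-0.01,-0.36,0,0,0,0],[0.2,-0.012,-0.48,0,0,0,0],[0.2,-0.015,-0.58,0,0,0,0],[0.2,-0.016,-0.63,0,0,0,0],[0.2,-0.016,-0.638,0,0,0,0]]'
python3 -m handwheel '[[0.2,0,-0.03,0,0,0,-0.002],[0.2,0,-0.1,0,0,0,-0.007],[0.2,-0.005,-0.22,0,0,0,-0.014],[0.2,-0.01,-0.36,0,0,0,-0.022],[0.2,-0.012,-0.48,0,0,0,-0.03],[0.2,-0.015,-0.58,0,0,0,-0.038],[0.2,-0.016,-0.63,0,0,0,-0.042],[0.2,-0.016,-0.638,0,0,0,-0.0425]]'
python3 -m handwheel '[[0.2,0,0,0,0,0,0],[0.2,0,0,0,0,0,0],[0.2,0,0,0,0,0,0]]'
python3 calc.py 593 336.8 -3 14.3
```

```text
time: 22.22
eef_pos: [0.5943, 0.1786, 0.0908]
orientation: [-180.0, 0.0, -0.9]
contact_force: [-0.1, -0.2, -2.0]
finger_gap: 0.319
gripper_force: 44.7
time: 23.22
eef_pos: [0.5934, 0.3374, 0.0909]
orientation: [180.0, 0.0, 14.4]
contact_force: [0.1, -0.5, -0.9]
finger_gap: 0.314
gripper_force: 44.7
time: 23.6
eef_pos: [0.5939, 0.3359, 0.0912]
orientation: [180.0, -0.0, 14.2]
contact_force: [0.5, -0.6, -0.7]
finger_gap: 0.315
gripper_force: 44.7
t23.6 at [593.9 335.9  91.2] [180.   -0.   14.2] gap 0.315 F45 j7 -116 | shift [-0.002 -0.004  0.377] turn [ 0.0001 -0.     -0.0002]
```

```bash

python3 -m handwheel '[[0.2,-0.002,-0.004,0.03,0,0,0],[0.2,-0.002,-0.004,0.1,0,0,0],[0.2,-0.002,-0.004,0.19,0,0,0],[0.2,-0.002,-0.004,0.27,0,0,0],[0.2,-0.002,-0.004,0.33,0,0,0],[0.2,-0.002,-0.004,0.365,0,0,0],[0.2,-0.002,-0.004,0.377,0,0,0],[0.2,-0.002,-0.004,0.377,0,0,0]]'
python3 calc.py 593 336.8 -9.6 14.3
python3 - <<'E'
from h import *
im=env.camera("scene")
cv2.imwrite("pics/s7.png",cv2.resize(im[270:370,260:380,::-1],(600,500),interpolation=cv2.INTER_CUBIC))
for p in ((.593,.3368,.0565),(.593,.3368,.008)): print((pr("scene",p)-[260,270]+.5)*5)
a=np.radians(14.3);u=np.array([np.cos(a),np.sin(a),0]);v=np.array([-u[1],u[0],0])
for s,t in ((1,1),(1,-1),(-1,-1),(-1,1)): print("foot",(pr("scene",np.array([.593,.3368,.0105])+u*.027*s+v*.014*t)-[260,270]+.5)*5)
E
```

```text
time: 24.6
eef_pos: [0.593, 0.3379, -0.0028]
orientation: [-180.0, -0.0, 14.3]
contact_force: [-0.2, -0.1, -1.1]
finger_gap: 0.319
gripper_force: 44.7
t24.6 at [593.  337.9  -2.8] [-180.    -0.    14.3] gap 0.319 F45 j7 -117 | shift [-0.001  0.004  0.027] turn [-0.     -0.0001  0.    ]
[296.98004632 258.50539141]
[285.80570057 306.91023349]
foot [270.81130855 377.20713103]
foot [216.17758452 329.11213372]
foot [301.29468308 234.68155162]
foot [355.61150832 280.2368546 ]
```

View pics/s7.png

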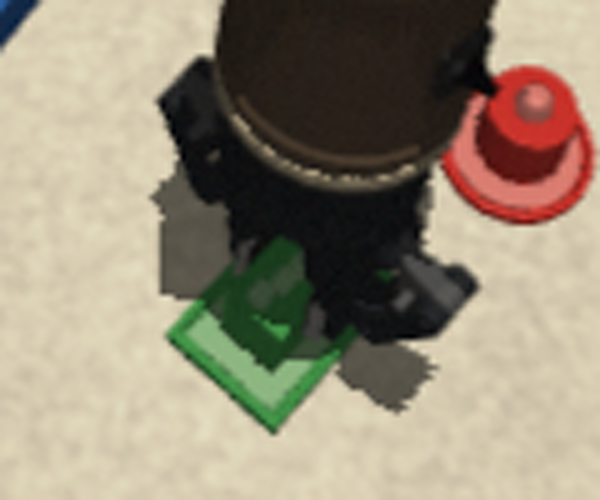

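```bash

python3 -m handwheel '[[0.2,0.004,0.003,0.008,0,0,0],[0.2,0.004,0.003,0.015,0,0,0],[0.2,0.004,0.003,0.021,0,0,0],[0.2,0.004,0.003,0.026,0,0,0],[0.2,0.004,0.003,0.026,0,0,0]]'
python3 calc.py 593 336.8 -9.6 14.3
```

```text
time: 25.28
eef_pos: [0.5939, 0.3372, -0.0095]
orientation: [180.0, 0.0, 14.3]
contact_force: [-2.2, -1.1, 2.0]
finger_gap: 0.315
gripper_force: 45.0
t25.3 at [593.9 337.2  -9.5] [180.    0.   14.3] gap 0.315 F45 j7 -117 | shift [-0.004  0.001  0.001] turn [0. 0. 0.]
```

Contact at the expected height; release, lift, and check.

```bash

python3 -m handwheel '[[0.32,0,0,0,0,0,0],[0.38,0,0,0,0,0,0],[0.5,0,0,0,0,0,0],[0.7,0,0,0,0,0,0],[1,0,0,0,0,0,0],[1,0,0,0,0,0,0],[1,0,0,0,0,0,0],[1,0,0,0,0,0,0]]' 20
python3 -m handwheel '[[1,0,0,-0.05,0,0,0],[1,0,0,-0.15,0,0,0],[1,0,0,-0.27,0,0,0],[1,0,0,-0.39,0,0,0],[1,0,0,-0.48,0,0,0],[1,0,0,-0.48,0,0,0]]'
python3 - <<'E'
from h import *
im=env.camera("scene")
cv2.imwrite("pics/s8.png",cv2.resize(im[270:370,260:380,::-1],(600,500),interpolation=cv2.INTER_CUBIC))
a=np.radians(14.3);u=np.array([np.cos(a),np.sin(a),0]);v=np.array([-u[1],u[0],0])
for s,t in ((1,1),(1,-1),(-1,-1),(-1,1)): print("foot,top",[(pr("scene",np.array([.593,.3368,z])+u*.027*s+v*.014*t)-[260,270]+.5)*5 for z in (.004,.04)])
for n in ("top","scene"): report(n,env.camera(n),"yellow",(.02,))
E
python3 calc.py 597 -147 112 30.8
```

```text
time: 26.28
eef_pos: [0.594, 0.3372, -0.0097]
orientation: [180.0, -0.0, 14.3]
contact_force: [0.8, -0.1, 0.2]
finger_gap: 1.002
gripper_force: 0.0
time: 27.02
eef_pos: [0.5953, 0.3382, 0.1134]
orientation: [-179.9, -0.3, 14.3]
contact_force: [-0.1, 0.3, -0.0]
finger_gap: 0.997
gripper_force: 0.0
foot,top [array([269.43324794, 383.14698055]), array([277.26357182, 349.3959647 ])]
foot,top [array([215.11668232, 335.23494804]), array([221.14275516, 300.45650633])]
foot,top [array([299.8083887 , 241.14718419]), array([308.2450842 , 204.44612823])]
foot,top [array([353.812507 , 286.5426125]), array([364.02762415, 250.73716029])]
top yellow px 312 217 z 0.02 centroid [ 468.5 -159.9] rect [ 468.3 -159.8] [72.9 88.4] 68.4
top yellow px 304 162 z 0.02 centroid [ 597.3 -146.8] rect [ 597.2 -146.5] [63.2 50.6] 30.9
scene yellow px 202 174 z 0.02 centroid [ 596.2 -147.9] rect [ 596.  -148.2] [85.4 62.8] 30.7
scene yellow px 242 154 z 0.02 centroid [ 475.8 -151.1] rect [ 475.7 -151.2] [79.6 89.2] 68.3
t27.2 at [593.5 336.8 109.7] [1.80e+02 1.00e-01 1.43e+01] gap 1.001 F0 j7 -116 | shift [-0.465  1.879 -0.008] turn [ 0.0001  0.0002 -0.0458]
```

View pics/s8.png

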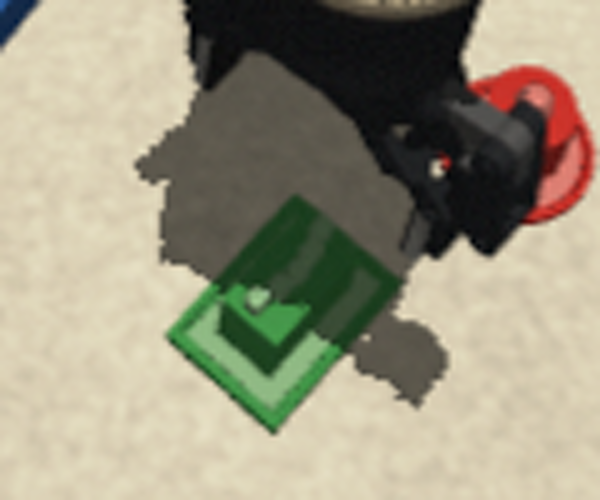

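```bash

python3 -m handwheel '[[1,-0.01,0.05,0,0,0,0],[1,-0.05,0.2,0,0,0,0],[1,-0.1,0.38,0,0,0,0],[1,-0.14,0.56,0,0,0,0],[1,-0.18,0.74,0,0,0,0],[1,-0.22,0.88,0,0,0,0],[1,-0.233,0.935,0,0,0,0],[1,-0.233,0.94,0,0,0,0]]'
python3 -m handwheel '[[1,-0.01,0.05,0,0,0,0],[1,-0.05,0.2,0,0,0,-0.01],[1,-0.1,0.38,0,0,0,-0.02],[1,-0.14,0.56,0,0,0,-0.03],[1,-0.18,0.74,0,0,0,-0.04],[1,-0.22,0.88,0,0,0,-0.0458],[1,-0.233,0.935,0,0,0,-0.0458],[1,-0.233,0.94,0,0,0,-0.0458]]'
python3 -m handwheel '[[1,0,0,0,0,0,0],[1,0,0,0,0,0,0]]'
python3 calc.py 596.8 -147.3 -14 30.8
```

```text
time: 28.18
eef_pos: [0.5954, 0.0942, 0.11]
orientation: [180.0, 0.0, 14.2]
contact_force: [1.5, 0.5, 0.1]
finger_gap: 1.0
gripper_force: 0.0
time: 29.18
eef_pos: [0.5974, -0.1467, 0.1102]
orientation: [-180.0, -0.0, 30.7]
contact_force: [0.3, 0.0, -0.2]
finger_gap: 1.0
gripper_force: 0.0
time: 29.42
eef_pos: [0.5975, -0.1449, 0.1104]
orientation: [-180.0, -0.0, 30.9]
contact_force: [-0.3, 0.1, 0.1]
finger_gap: 1.002
gripper_force: 0.0
t29.4 at [ 597.5 -144.9  110.4] [-180.    -0.    30.9] gap 1.002 F0 j7 -58 | shift [-0.008  0.007  0.498] turn [-0.0001 -0.0001  0.0004]
```

```bash

python3 -m handwheel '[[1,-0.006,0.003,0.05,0,0,0],[1,-0.006,0.003,0.17,0,0,0],[1,-0.006,0.003,0.29,0,0,0],[1,-0.006,0.003,0.39,0,0,0],[1,-0.006,0.003,0.45,0,0,0],[1,-0.006,0.003,0.485,0,0,0],[1,-0.006,0.003,0.498,0,0,0],[1,-0.006,0.003,0.498,0,0,0]]'
python3 calc.py 596.8 -147.3 -14 30.8
python3 -m handwheel '[[0.8,0,0,0,0,0,0],[0.6,0,0,0,0,0,0],[0.5,0,0,0,0,0,0],[0.4,0,0,0,0,0,0],[0.4,0,0,0,0,0,0],[0.4,0,0,0,0,0,0],[0.4,0,0,0,0,0,0]]' 35
python3 calc.py 596.8 -147.3 112 30.8
```

```text
time: 30.42
eef_pos: [0.5967, -0.1484, -0.0137]
orientation: [180.0, -0.0, 30.8]
contact_force: [-0.3, -0.1, 0.0]
finger_gap: 1.002
gripper_force: 0.0
t30.4 at [ 596.7 -148.4  -13.7] [180.   -0.   30.8] gap 1.002 F0 j7 -60 | shift [ 0.003 -0.004  0.001] turn [ 0.0001 -0.0001 -0.    ]
time: 31.3
eef_pos: [0.5966, -0.1484, -0.0136]
orientation: [180.0, -0.0, 30.8]
contact_force: [-1.3, 0.2, 6.5]
finger_gap: 0.53
gripper_force: 37.3
t31.3 at [ 596.6 -148.4  -13.6] [180.   -0.   30.8] gap 0.530 F37 j7 -60 | shift [ 0.003 -0.003 -0.502] turn [ 0.0001 -0.0001  0.    ]
```

```bash

python3 -m handwheel '[[0.4,0,0,-0.01,0,0,0],[0.4,0,0,-0.04,0,0,0],[0.4,0,0,-0.12,0,0,0],[0.4,0,0,-0.22,0,0,0],[0.4,0,0,-0.32,0,0,0],[0.4,0,0,-0.4,0,0,0],[0.4,0,0,-0.42,0,0,0],[0.4,0,0,-0.42,0,0,0]]' 60
python3 calc.py 469.4 -162.8 92 -21.6
```

```text
time: 32.3
eef_pos: [0.5962, -0.1484, 0.0907]
orientation: [180.0, 0.0, 30.8]
contact_force: [0.1, -0.4, -3.6]
finger_gap: 0.524
gripper_force: 62.1
t32.3 at [ 596.2 -148.4   90.7] [180.    0.   30.8] gap 0.524 F62 j7 -58 | shift [-0.465 -0.21  -0.005] turn [0.     0.     0.1455]
```

```bash

python3 -m handwheel '[[0.4,-0.02,-0.01,0,0,0,0.005],[0.4,-0.08,-0.04,0,0,0,0.022],[0.4,-0.16,-0.08,0,0,0,0.045],[0.4,-0.25,-0.12,0,0,0,0.07],[0.4,-0.34,-0.155,0,0,0,0.095],[0.4,-0.41,-0.185,0,0,0,0.12],[0.4,-0.45,-0.205,0,0,0,0.138],[0.4,-0.465,-0.21,0,0,0,0.1455]]'
python3 -m handwheel '[[0.4,0,0,0,0,0,0],[0.4,0,0,0,0,0,0],[0.4,0,0,0,0,0,0]]'
python3 calc.py 469.4 -162.8 -3 -21.6
```

```text
time: 33.3
eef_pos: [0.4678, -0.1628, 0.0902]
orientation: [180.0, 0.1, -21.8]
contact_force: [0.6, 0.0, -2.3]
finger_gap: 0.523
gripper_force: 62.0
time: 33.67
eef_pos: [0.4697, -0.1627, 0.0907]
orientation: [-180.0, 0.0, -21.5]
contact_force: [0.3, -0.9, -3.0]
finger_gap: 0.534
gripper_force: 62.0
t33.7 at [ 469.7 -162.7   90.7] [-180.     0.   -21.5] gap 0.534 F62 j7 -99 | shift [-0.001  0.001  0.375] turn [-0.      0.      0.0001]
```

```bash

python3 -m handwheel '[[0.4,0,0,0.03,0,0,0],[0.4,0,0,0.1,0,0,0],[0.4,0,0,0.19,0,0,0],[0.4,0,0,0.27,0,0,0],[0.4,0,0,0.33,0,0,0],[0.4,0,0,0.365,0,0,0],[0.4,0,0,0.375,0,0,0],[0.4,0,0,0.375,0,0,0]]'
python3 calc.py 469.4 -162.8 -9.6 -21.6
python3 - <<'E'
from h import *
im=env.camera("scene")
cv2.imwrite("pics/s9.png",cv2.resize(im[100:200,180:300,::-1],(600,500),interpolation=cv2.INTER_CUBIC))
a=np.radians(-21.6);u=np.array([np.cos(a),np.sin(a),0]);v=np.array([-u[1],u[0],0])
for s,t in ((1,1),(1,-1),(-1,-1),(-1,1)): print("foot,top",[(pr("scene",np.array([.4694,-.1628,z])+u*.031*s+v*.023*t)-[180,100]+.5)*5 for z in (.0105,.0465)])
E
```

```text
time: 34.67
eef_pos: [0.4698, -0.1629, -0.0027]
orientation: [-180.0, -0.0, -21.6]
contact_force: [0.1, 0.2, -3.0]
finger_gap: 0.523
gripper_force: 62.0
t34.7 at [ 469.8 -162.9   -2.7] [-180.    -0.   -21.6] gap 0.523 F62 j7 -99 | shift [-0.002  0.     0.028] turn [-0.     -0.0001  0.    ]
foot,top [array([261.89313443, 305.4824747 ]), array([258.13470011, 258.7016517 ])]
foot,top [array([249.45075579, 243.6174891 ]), array([245.49630317, 196.5273064 ])]
foot,top [array([362.14754774, 227.83481686]), array([360.78237113, 180.64957043])]
foot,top [array([377.17577173, 288.98019349]), array([376.12824968, 242.08344818])]
```

View pics/s9.png

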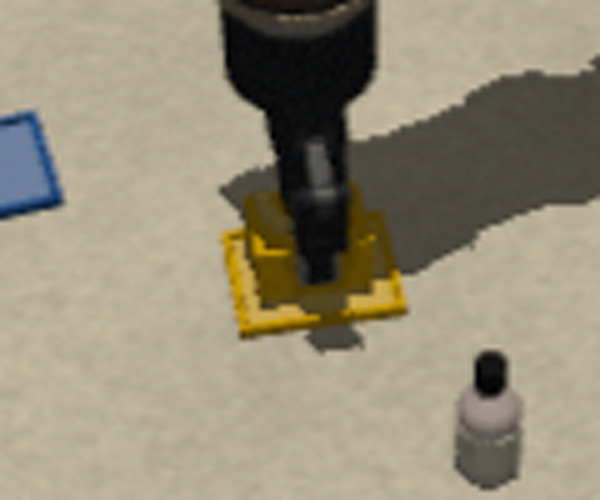

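```bash

python3 -m handwheel '[[0.4,0,0,0.008,0,0,0],[0.4,0,0,0.015,0,0,0],[0.4,0,0,0.021,0,0,0],[0.4,0,0,0.027,0,0,0],[0.4,0,0,0.027,0,0,0]]'
python3 calc.py 469.4 -162.8 -9.6 -21.6
```

```text
time: 35.35
eef_pos: [0.4695, -0.1628, -0.0095]
orientation: [180.0, -0.0, -21.6]
contact_force: [-2.1, 0.3, 2.7]
finger_gap: 0.521
gripper_force: 62.4
t35.4 at [ 469.5 -162.8   -9.5] [180.   -0.  -21.6] gap 0.521 F62 j7 -99 | shift [-0.001  0.     0.001] turn [ 0. -0.  0.]
```

```bash

python3 -m handwheel '[[0.52,0,0,0,0,0,0],[0.58,0,0,0,0,0,0],[0.7,0,0,0,0,0,0],[0.85,0,0,0,0,0,0],[1,0,0,0,0,0,0],[1,0,0,0,0,0,0],[1,0,0,0,0,0,0],[1,0,0,0,0,0,0]]' 20
python3 -m handwheel '[[1,0,0,-0.05,0,0,0],[1,0,0,-0.15,0,0,0],[1,0,0,-0.27,0,0,0],[1,0,0,-0.39,0,0,0],[1,0,0,-0.48,0,0,0],[1,0,0,-0.48,0,0,0]]'
python3 - <<'E'
from h import *
for n in ("top","scene"): report(n,env.camera(n),"blue",(.02,))
E
python3 calc.py 617.3 149 112 21.8
```

```text
time: 36.35
eef_pos: [0.4696, -0.1629, -0.0096]
orientation: [180.0, -0.0, -21.6]
contact_force: [0.7, 0.3, -1.0]
finger_gap: 1.001
gripper_force: 0.0
time: 37.1
eef_pos: [0.4709, -0.1632, 0.1127]
orientation: [-180.0, -0.2, -21.6]
contact_force: [0.1, -0.1, 1.0]
finger_gap: 1.001
gripper_force: 0.0
top blue px 176 155 z 0.02 centroid [618.3 149.5] rect [618.4 149.5] [60.6 43. ] 21.2
scene blue px 257 264 z 0.02 centroid [616.4 147.4] rect [615.9 147. ] [74.1 54.2] 21.8
scene blue px 104 164 z 0.02 centroid [ 797.4 -316.4] rect [ 796.8 -318.5] [101.5   9.2] 79.1
scene blue px 174 135 z 0.02 centroid [ 596.9 -315.9] rect [ 596.7 -315.8] [77.6 86.4] 75.1
t37.2 at [ 469.5 -162.8  110.6] [-180.    -0.   -21.6] gap 1.000 F0 j7 -99 | shift [ 0.091 -1.377 -0.006] turn [ 0.000e+00 -1.000e-04 -1.205e-01]
```

```bash

python3 -m handwheel '[[1,0,-0.05,0,0,0,0],[1,0.01,-0.18,0,0,0,0],[1,0.02,-0.34,0,0,0,0],[1,0.03,-0.5,0,0,0,0],[1,0.04,-0.62,0,0,0,0],[1,0.045,-0.68,0,0,0,0],[1,0.045,-0.688,0,0,0,0]]'
python3 -m handwheel '[[1,0,-0.05,0,0,0,-0.01],[1,0.01,-0.18,0,0,0,-0.03],[1,0.02,-0.34,0,0,0,-0.055],[1,0.03,-0.5,0,0,0,-0.08],[1,0.04,-0.62,0,0,0,-0.1],[1,0.045,-0.68,0,0,0,-0.118],[1,0.046,-0.689,0,0,0,-0.12],[1,0.046,-0.689,0,0,0,-0.12]]'
python3 -m handwheel '[[1,0,0,0,0,0,0],[1,0,0,0,0,0,0]]'
python3 calc.py 617.6 148.6 -14 21.7
```

```text
time: 38.08
eef_pos: [0.5431, -0.0061, 0.1097]
orientation: [180.0, 0.1, -21.5]
contact_force: [0.3, -0.4, 0.6]
finger_gap: 0.999
gripper_force: 0.0
time: 39.08
eef_pos: [0.6172, 0.1477, 0.1102]
orientation: [180.0, 0.0, 21.5]
contact_force: [0.6, -0.4, 0.1]
finger_gap: 0.997
gripper_force: 0.0
time: 39.33
eef_pos: [0.6173, 0.1481, 0.1105]
orientation: [180.0, 0.0, 21.5]
contact_force: [0.5, -0.3, 0.0]
finger_gap: 1.004
gripper_force: 0.0
t39.3 at [617.3 148.1 110.5] [180.    0.   21.5] gap 1.004 F0 j7 -94 | shift [ 0.002 -0.002  0.498] turn [ 0.0001  0.     -0.0005]
```

```bash

python3 -m handwheel '[[1,0.002,-0.002,0.05,0,0,0],[1,0.002,-0.002,0.17,0,0,0],[1,0.002,-0.002,0.29,0,0,0],[1,0.002,-0.002,0.39,0,0,0],[1,0.002,-0.002,0.45,0,0,0],[1,0.002,-0.002,0.485,0,0,0],[1,0.002,-0.002,0.498,0,0,0],[1,0.002,-0.002,0.498,0,0,0]]'
python3 calc.py 617.6 148.6 -14 21.7
python3 -m handwheel '[[0.8,0,0,0,0,0,0],[0.6,0,0,0,0,0,0],[0.5,0,0,0,0,0,0],[0.4,0,0,0,0,0,0],[0.4,0,0,0,0,0,0],[0.4,0,0,0,0,0,0],[0.4,0,0,0,0,0,0]]' 35
python3 calc.py 617.6 148.6 92 21.7
```

```text
time: 40.33
eef_pos: [0.618, 0.1497, -0.0137]
orientation: [180.0, -0.0, 21.6]
contact_force: [0.3, 0.5, 1.0]
finger_gap: 1.003
gripper_force: 0.0
t40.3 at [618.  149.7 -13.7] [180.   -0.   21.6] gap 1.003 F0 j7 -97 | shift [-0.003  0.004  0.001] turn [ 0.     -0.0001 -0.0002]
time: 41.2
eef_pos: [0.618, 0.1497, -0.0135]
orientation: [180.0, -0.0, 21.6]
contact_force: [-0.7, -1.5, 5.5]
finger_gap: 0.53
gripper_force: 37.3
t41.2 at [618.  149.7 -13.5] [180.   -0.   21.6] gap 0.530 F37 j7 -97 | shift [-0.003  0.003 -0.422] turn [ 0.     -0.0001 -0.0002]
```

```bash

python3 -m handwheel '[[0.4,0,0,-0.01,0,0,0],[0.4,0,0,-0.04,0,0,0],[0.4,0,0,-0.12,0,0,0],[0.4,0,0,-0.22,0,0,0],[0.4,0,0,-0.32,0,0,0],[0.4,0,0,-0.4,0,0,0],[0.4,0,0,-0.42,0,0,0],[0.4,0,0,-0.42,0,0,0]]' 60
python3 calc.py 592.2 -330.5 92 -14.6
```

```text
time: 42.2
eef_pos: [0.6177, 0.1495, 0.0913]
orientation: [180.0, -0.0, 21.6]
contact_force: [-0.6, 0.9, -3.7]
finger_gap: 0.532
gripper_force: 62.0
t42.2 at [617.7 149.5  91.3] [180.   -0.   21.6] gap 0.532 F62 j7 -95 | shift [-0.802  1.747 -0.003] turn [-0.000e+00 -1.000e-04  1.006e-01]
```

```bash

python3 -m handwheel '[[0.4,-0.01,0.03,0,0,0,0],[0.4,-0.05,0.11,0,0,0,0],[0.4,-0.11,0.25,0,0,0,0],[0.4,-0.19,0.41,0,0,0,0],[0.4,-0.265,0.57,0,0,0,0],[0.4,-0.33,0.72,0,0,0,0],[0.4,-0.385,0.83,0,0,0,0],[0.4,-0.401,0.873,0,0,0,0]]'
python3 -m handwheel '[[0.4,-0.01,0.03,0,0,0,0.003],[0.4,-0.05,0.11,0,0,0,0.013],[0.4,-0.11,0.25,0,0,0,0.028],[0.4,-0.19,0.41,0,0,0,0.047],[0.4,-0.265,0.57,0,0,0,0.066],[0.4,-0.33,0.72,0,0,0,0.083],[0.4,-0.385,0.83,0,0,0,0.096],[0.4,-0.401,0.873,0,0,0,0.1006]]'
python3 -m handwheel '[[0.4,0,0,0,0,0,0],[0.4,0,0,0,0,0,0],[0.4,0,0,0,0,0,0]]'
python3 calc.py 592.2 -330.5 -3 -14.6
```

```text
time: 43.2
eef_pos: [0.6035, -0.095, 0.0903]
orientation: [179.9, 0.1, 21.3]
contact_force: [-0.0, -0.2, -2.8]
finger_gap: 0.523
gripper_force: 62.0
time: 44.2
eef_pos: [0.5913, -0.3324, 0.0907]
orientation: [179.9, 0.0, -14.8]
contact_force: [0.1, 0.8, -3.0]
finger_gap: 0.528
gripper_force: 62.0
time: 44.58
eef_pos: [0.5926, -0.3282, 0.0909]
orientation: [-179.9, 0.0, -14.4]
contact_force: [-0.7, 0.2, -1.7]
finger_gap: 0.527
gripper_force: 62.0
t44.6 at [ 592.6 -328.2   90.9] [-179.9    0.   -14.4] gap 0.527 F62 j7 -81 | shift [0.001 0.01  0.376] turn [-0.0001  0.      0.0004]
```

```bash

python3 -m handwheel '[[0.4,0,0.003,0.03,0,0,0],[0.4,0,0.004,0.1,0,0,0],[0.4,0,0.004,0.19,0,0,0],[0.4,0,0.004,0.27,0,0,0],[0.4,0,0.004,0.33,0,0,0],[0.4,0,0.004,0.365,0,0,0],[0.4,0,0.004,0.376,0,0,0],[0.4,0,0.004,0.376,0,0,0]]'
python3 calc.py 592.2 -330.5 -9.6 -14.6
python3 - <<'E'
from h import *
im=env.camera("scene")
cv2.imwrite("pics/s10.png",cv2.resize(im[80:180,115:235,::-1],(600,500),interpolation=cv2.INTER_CUBIC))
a=np.radians(-14.6);u=np.array([np.cos(a),np.sin(a),0]);v=np.array([-u[1],u[0],0])
for s,t in ((1,1),(1,-1),(-1,-1),(-1,1)): print("foot,top",[(pr("scene",np.array([.5922,-.3305,z])+u*.031*s+v*.023*t)-[115,80]+.5)*5 for z in (.0105,.0465)])
E
```

```text
time: 45.58
eef_pos: [0.5922, -0.3312, -0.0028]
orientation: [180.0, -0.0, -14.6]
contact_force: [0.1, -1.1, -1.7]
finger_gap: 0.525
gripper_force: 62.0
t45.6 at [ 592.2 -331.2   -2.8] [180.   -0.  -14.6] gap 0.525 F62 j7 -82 | shift [-0.001 -0.003  0.027] turn [ 0.     -0.0001  0.    ]
foot,top [array([247.3564852 , 308.12765786]), array([236.0863105 , 260.96555631])]
foot,top [array([232.94444689, 252.48354897]), array([221.60591779, 205.13830119])]
foot,top [array([341.47800023, 228.76884124]), array([332.61405096, 181.33420829])]
foot,top [array([358.14046675, 283.3886142 ]), array([349.45002211, 236.11053882])]
```

View pics/s10.png

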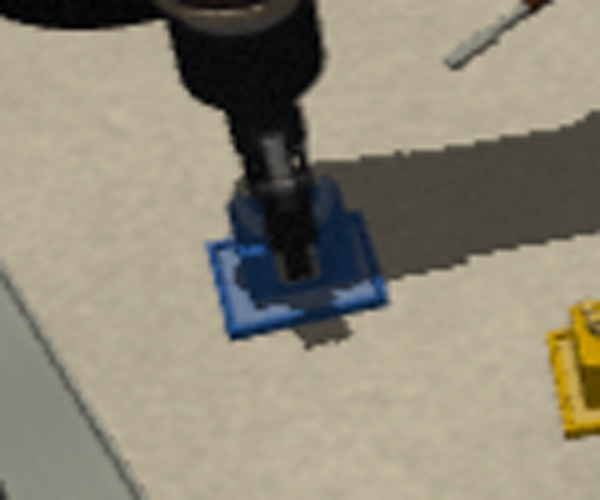

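Foot corners at about (250,303) and (355,285), within 2 mm of the prediction. Lower and release.

```bash

python3 -m handwheel '[[0.4,0,-0.003,0.008,0,0,0],[0.4,0,-0.003,0.015,0,0,0],[0.4,0,-0.003,0.021,0,0,0],[0.4,0,-0.003,0.027,0,0,0],[0.4,0,-0.003,0.027,0,0,0]]'
python3 calc.py 592.2 -330.5 -9.6 -14.6
```

```text
time: 46.25
eef_pos: [0.592, -0.3303, -0.0094]
orientation: [180.0, -0.0, -14.6]
contact_force: [-2.0, 1.4, 4.0]
finger_gap: 0.522
gripper_force: 62.7
t46.2 at [ 592.  -330.3   -9.4] [180.   -0.  -14.6] gap 0.522 F63 j7 -82 | shift [0.001 0.001 0.001] turn [ 0. -0.  0.]
```

```bash

python3 -m handwheel '[[0.52,0,0,0,0,0,0],[0.58,0,0,0,0,0,0],[0.7,0,0,0,0,0,0],[0.85,0,0,0,0,0,0],[1,0,0,0,0,0,0],[1,0,0,0,0,0,0],[1,0,0,0,0,0,0],[1,0,0,0,0,0,0]]' 20
python3 -m handwheel '[[1,0,0,-0.05,0,0,0],[1,0,0,-0.15,0,0,0],[1,0,0,-0.27,0,0,0],[1,0,0,-0.39,0,0,0],[1,0,0,-0.52,0,0,0],[1,0,0,-0.6,0,0,0],[1,0,0,-0.6,0,0,0]]'
python3 -m handwheel '[[1,-0.05,0.04,0,0,0,0],[1,-0.2,0.15,0,0,0,0],[1,-0.36,0.3,0,0,0,0],[1,-0.52,0.45,0,0,0,0],[1,-0.64,0.55,0,0,0,0],[1,-0.7,0.6,0,0,0,0],[1,-0.7,0.6,0,0,0,0]]'
python3 - <<'E'
from h import *
print(env.get_obs()["eef_pos"])
S=env.camera("scene"); T=env.camera("top"); rows=[]
for n,im in (("scene",S),("top",T)):
    r=[]
    for x,y in ((.469,.333),(.593,.3368),(.4694,-.1628),(.5922,-.3305)):
        u,v=pr(n,(x,y,.02)).astype(int); r.append(cv2.resize(im[v-30:v+30,u-30:u+30,::-1],(200,200),interpolation=cv2.INTER_CUBIC))
    rows.append(np.hstack(r))
cv2.imwrite("pics/f.png",np.vstack(rows)); cv2.imwrite("pics/fs.png",S[:,:,::-1])
E
```

```text
time: 47.25
eef_pos: [0.592, -0.3304, -0.0099]
orientation: [180.0, 0.0, -14.6]
contact_force: [-0.4, 0.9, 0.1]
finger_gap: 1.001
gripper_force: 0.0
time: 48.12
eef_pos: [0.5932, -0.331, 0.1429]
orientation: [180.0, -0.2, -14.6]
contact_force: [0.8, -0.2, -0.4]
finger_gap: 1.002
gripper_force: 0.0
time: 49.0
eef_pos: [0.3835, -0.4317, 0.1397]
orientation: [-180.0, 0.1, -14.7]
contact_force: [0.2, -0.1, 0.1]
finger_gap: 1.002
gripper_force: 0.0
[ 0.38346439 -0.43174826  0.13968704]
```

View pics/f.png

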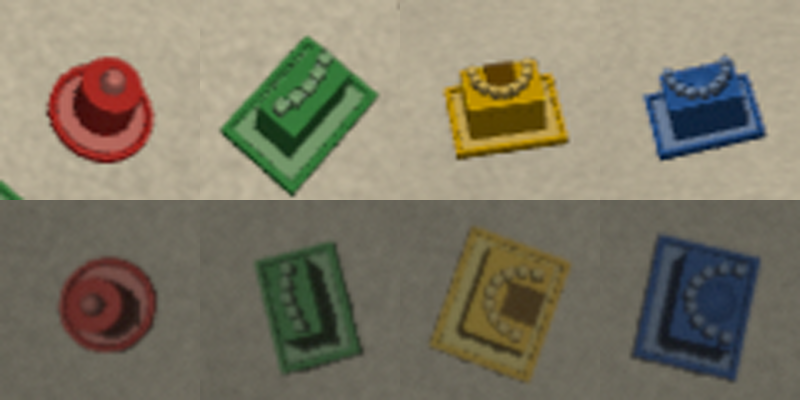

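View pics/fs.png

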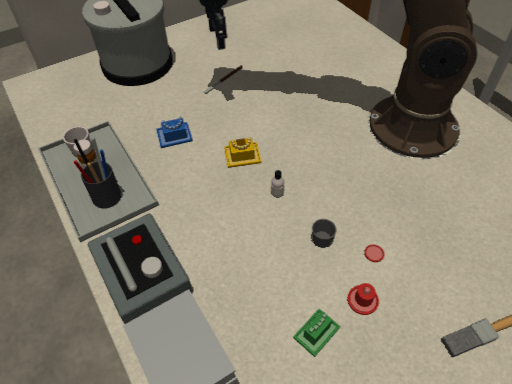

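```bash
python3 - <<'E'
from h import *
im=cv2.imread("pics/fs.png"); hsv=cv2.cvtColor(im,cv2.COLOR_BGR2HSV)
def foot(name,hr,c,yaw,L,W,box=28):
    u,v=pr("scene",(c[0],c[1],.015)).astype(int)
    a=np.radians(yaw);U=np.array([np.cos(a),np.sin(a)]);V=np.array([-U[1],U[0]])
    sub=hsv[v-box:v+box,u-box:u+box]
    m=cv2.inRange(sub,(hr[0],100,20),(hr[1],255,105))
    n,l,s,_=cv2.connectedComponentsWithStats(m); k=1+np.argmax(s[1:,4])
    ys,xs=np.where(l==k)
    p=np.c_[xs+u-box,ys+v-box]
    w=(ray("scene",p,.004)-c)*1000; q=np.c_[w@U,w@V]
    print(name,len(xs),"max along long (expect %g)"%(L/2),np.round(np.percentile(q[:,0],[97,100]),1),"max along short (expect %g)"%(W/2),np.round(np.percentile(q[:,1],[97,100]),1))
foot("green",(50,85),np.array([.593,.3368]),14.3,54,28)
foot("yellow",(18,34),np.array([.4694,-.1628]),-21.6,62,46)
foot("blue",(100,125),np.array([.5922,-.3305]),-14.6,62,46)
E
```

```text
green 171 max along long (expect 27) [24.2 25.4] max along short (expect 14) [12.5 20.1]
yellow 177 max along long (expect 31) [28.8 30.4] max along short (expect 23) [18.5 19.1]
blue 214 max along long (expect 31) [26.4 28.1] max along short (expect 23) [19.8 21. ]
```

```bash
python3 -c "
from station import env
print(env.sign_off())"
```

```text
the job is handed in; nothing more can be done
None
```

The job is handed in at about 49 s: all four casts stand upright in their own carriers, placed red, green, yellow, blue and centred to within a few mm as far as the images show. The first descent on the red die stopped about 20 mm too high and the fingers pinched its tooth with about 30 N, so I opened, went lower and regripped it. The bottle and cup look untouched.

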